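# Open the detergent pen's two-catch gate and hold it wide

### The job

Open the child-safe gate of the white detergent pen: first pinch up the catch on the fixed jamb, which stays open, then pinch the catch on top of the gate and, keeping it pinched, swing the gate out past its detent until it stands at about a right angle to the front. Finish while still holding the gate wide open with the gripper, because it springs back if let go, and leave the bottles and other things where they are.

Things in the scene. Friction and masses are not known exactly. Their poses are not given: they have to be found in the camera images.
- pen: White open-topped detergent pen (three-sided box with a gate) fixed on the table: 350 mm wide (y), walls 120 mm high. Origin on the table under the middle of its front, in the plane of the shut gate; its -x axis points out of the front (towards the robot, turned up to 0.3 rad), its y axis runs along the front from the hinge end (-y) to the jamb end (+y). The 20 mm thick gate fills the hinge-side 200 mm of the front, a fixed white jamb panel (top 125 mm high) the other 100 mm.
- hinge (a point): On the gate's upright hinge axis, 125 mm above the table, at pen (0, -155 mm).
- gate (a joint): Gate angle, rad: 0 shut, grows as the free end swings out towards the robot (anticlockwise from above), stop at 1.75. The hinge spring always pulls it shut (0.1 to 0.5 N m). A sprung ball detent resists around 0.45 to 0.75 rad: a firm bump of about 0.6 N m about the hinge, in both directions; the gate let go wide open swings back.
- leaf (a point): Point on the gate leaf's top edge, 100 mm from the hinge, 125 mm above the table. The leaf is a white frame with four bars, from 6 to 195 mm from the hinge, 20 to 125 mm above the table, 20 mm thick, 0.4 kg. Its y axis points from the hinge to the free end, z up, -x out of the front. It carries catch B.
- catch_a (a joint): Catch A, the first one, on the fixed jamb: travel of its moving tab, m. 0: bolted in front of the gate's free edge; 0.014: pinched right up, a firm stop; it starts at 0 to 0.003; the gate is free of it from 0.008. It takes about 5 N, and stays where it is left.
- tab_a (a point): Middle of catch A's moving grey tab: upright, 8 mm thick along pen y, 20 mm wide along pen x, top 165 mm above the table, free on all sides above 125 mm; this point is 150 mm above the table, 15 mm below the top. Pinching moves it along pen +y towards the fixed post.
- post_a (a point): Middle of catch A's fixed grey post: same size and height as the tab, 34 mm from it along pen +y at joint value 0 (266 and 300 mm from the hinge, measured along the front, and 21 mm in front of the gate plane). Tab and post are pinched from outside: 42 mm over both at joint value 0, 28 mm when fully pinched.
- catch_b (a joint): Catch B, the second one, on top of the gate: travel of its moving tab, m. 0: bolted behind the jamb's steel strike; 0.014: pinched right up; the gate is free of it from 0.008. A spring (4 to 8 N) pushes it back as soon as it is let go, so it must be kept pinched while the gate leaves the frame.
- tab_b (a point): Middle of catch B's moving grey tab on the gate (163 mm from the hinge when bolted): 8 mm thick along the gate, 20 mm wide across it, top 165 mm above the table and 40 mm above the gate's top; this point is 150 mm above the table. Pinching moves it towards the hinge.
- post_b (a point): Middle of catch B's fixed grey post on the gate, 129 mm from the hinge, same size and height. Tab and post are pinched from outside: 42 mm over both, 28 mm when fully pinched. They turn with the gate.
- detergent: Bystander: white bottle, 60 mm across, 115 tall, standing inside the pen. Origin at the centre of its underside.
- pods: Bystander: clear jar, 66 across, 85 tall, inside the pen. Origin at the centre of its underside.
- starch: Bystander: metal can, 52 across, 120 tall, inside the pen. Origin at the centre of its underside.
- iron: Bystander: steam iron lying on its sole, 220 x 85 x 110 mm, to the robot's right. Origin at the centre of its underside.
- scoop: Bystander: white measuring cup, 70 across, 60 tall, on the left. Origin at the centre of its underside.
- brush: Bystander: hand brush lying on the table on the left. Origin at the centre of its underside.
- spray: Bystander: blue bottle, 60 across, 170 tall, on the right. Origin at the centre of its underside.

How it is judged:
By the outcome, as a careful person would: the job done as asked, in the order asked, and still so for the second after the job is handed in, while the arm keeps its last pose, push and grip.
It also fails if it takes over 51 s, if anything falls off the work surface, if the arm or the gripper's body presses on something with over 40 N, if the wrist force passes 120 N, or if a joint passes its speed limit or range.

### The arm

A 6-joint arm with a two-finger parallel gripper is mounted at the origin on the work surface. World frame = base frame: x ahead of the robot, y to its left, z up, the work surface at z = 0. Lengths are in mm, angles in rad, forces in N, time in s.
With the tool pointing down it reaches from about 250 to 800 mm from the base axis. Payload 3.9 kg.
Tool frame: the origin (TCP) lies between the finger pads; the fingertips stand 14 mm ahead of it and the grasp point (between the pads) lies 5 mm behind it; z points along the fingers, y is the line along which they close (so a half turn about z gives the same grasp; the last joint's range is limited). The gripper opens to 85 mm and grips with 20 to 120 N. Pads are 22 mm wide; open, the fingers measure 114 mm over their backs; the gripper's body (76 mm by 85 mm) begins 54 mm behind the grasp point. The pads swing forward as they close: fully open they stand 13 mm farther back than shut.
Start: joints at [-1.123, 0.26, -0.138, 1.173, 0, 1.571], TCP at [227.311, -473.228, 245.304] pointing down, gripper open.
Joint ranges: [-2.78, 2.78], [-0.83, 1.72], [-1.28, 1.37], [-1.9, 2.12], [-1.57, 1.48], [-3.14, 3.14]. Speed limits (rad/s): [2.57, 2.57, 3.14, 3.14, 3.14, 3.14].

### API

Orientations are given as a unit quaternion [x, y, z, w].
In Python, from station import * gives the robot as it stands.
- The arm moves only by the tool apply_moves, never from a script. Its argument "rows" is a list of rows, each a list of 7 numbers: the finger opening in mm, from 0 to 85.4, then the shift along the tool's x, y, z in mm, then the turn, a rotation vector about the tool's x, y, z in rad. In form: [[fingers, dx, dy, dz, wx, wy, wz], ...]. A call has 1 to 12 rows; each row is the pose to reach, as a shift and turn from the pose commanded when the call began, along the tool's axes at that moment; what a row does not reach only later rows make up. A row lasts 1/12 s, in which the tool goes at most 41.7 mm and 7.16 degrees, less where a joint would pass 70% of its speed; a pose out of reach is approached as far as the arm can. A call with a gripper value outside its range is refused whole. The fingers move at their own pace and stop on an object; "newtons" is the grip in N (left out, the last holds). Time passes only in rows, so rows that repeat a pose let the fingers close. It gives the time, the measured TCP pose, the force, the opening and the grip force at its end, in the units of the state.
- get_state(): the state, without advancing time (a new reading comes with each control period).
- camera(name): name is "scene" or "side" or "wrist"; returns the picture (384x512x3 uint8, red, green, blue); there is no depth.
- get_calibration(name): a dict with "intrinsics" (3x3 intrinsics, pixels), "distortion" ([k1, k2, p1, p2, k3] as OpenCV has them; the pictures are not rectified), "extrinsics" (4x4, takes a point from camera to world coordinates). Camera axes: x right, y down, z forward; pixel columns grow to the right and rows downward; lengths in mm; the calibration is good to about 2 mm. A picture is of the moment at which its call begins: read the wrist's pose just before it. get_calibration takes no time and is no camera call; for the wrist camera it gives the pose at the moment of the call.
- job_done(): hands the job in; it is judged then, once.
The state is a dict: "t": time; "joints": joint angles; "qd": joint speeds; "tau": joint torques, N m; "tcp_pos": TCP position; "tool_rot": TCP orientation; "force": force on the tool from outside, world axes, zero at the start; "ft_torque": the same for the moment, N m; "opening": opening from 0.0 (shut) to 1.0 (fully open); "grip_force": force on a finger pad.
Only numpy, scipy, OpenCV 4.12 (cv2) and the standard library are available. Lean on these libraries where they do the work, as an engineer would, in place of code of your own. Each camera call takes 0.05 s, during which the arm holds its last target. There are 200 camera calls.

## Working session

There is one attempt and no reset: what is moved stays moved. The work goes in short steps, Python scripts to look and compute and a tool call to move; the robot and the scene stay as the last step left them, time stands still between calls to the robot, and variables do not carry over. Pictures are saved under pics/ and viewed, at most 10 in all, crops included, and the job is handed in when it is done.

Besides the shell and the picture viewer there is one more tool, called after "Emit:" as name(argument=value, ...), one argument or row to a line, values as JSON. apply_moves: Moves the arm, as the interface text tells. Its arguments: {"type":"object","properties":{"rows":{"type":"array"},"newtons":{"type":"number"}},"required":["rows"]}

```bash
mkdir -p pics; python3 - <<'E'
from station import *
import cv2,numpy as np
for n in("scene","side"):
    im=np.asarray(camera(n)); cv2.imwrite(f"pics/{n}0.png",im[:,:,::-1])
    c=get_calibration(n); print(n,np.round(c["intrinsics"],1).tolist(),c["distortion"],np.round(c["extrinsics"],3).tolist())
s=get_state();print(s)
E
```

```text
scene [[458.1, 0.0, 249.7], [0.0, 458.1, 190.4], [0.0, 0.0, 1.0]] [-0.18847974  0.          0.          0.          0.        ] [[-0.381, 0.74, -0.555, 1333.504], [0.925, 0.304, -0.229, 334.629], [-0.001, -0.6, -0.8, 1212.274], [0.0, 0.0, 0.0, 1.0]]
side [[367.5, 0.0, 256.5], [0.0, 367.5, 191.9], [0.0, 0.0, 1.0]] [0.02569023 0.         0.         0.         0.        ] [[-0.998, -0.02, 0.058, 505.411], [-0.059, 0.564, -0.824, 1019.089], [-0.017, -0.826, -0.564, 837.7], [0.0, 0.0, 0.0, 1.0]]
{'t': 0.1, 'joints': array([-1.12298456e+00,  2.60624948e-01, -1.39240357e-01,  1.17272452e+00,
       -7.96865799e-06,  1.57080535e+00]), 'qd': array([-6.76830140e-04,  3.62560695e-04,  3.81115190e-03,  8.75144300e-04,
       -2.57002577e-05,  1.19507085e-03]), 'tau': array([-7.79648781e-04, -4.06509733e+01,  2.54527152e+01,  1.01023901e-02,
       -1.32394998e-04,  1.86885012e-05]), 'tcp_pos': array([ 227.06087699, -472.69553038,  244.54455001]), 'tool_rot': array([ 9.75038236e-01,  2.22035208e-01, -2.03002252e-04, -8.73476552e-04]), 'force': array([0.02438899, 0.70849776, 0.54443746]), 'ft_torque': array([-0.02148922, -0.02452247,  0.06746952]), 'grip_force': 0.0, 'opening': 1.0016495161349352}
```

```bash
python3 -c "
import cv2,numpy as np
a=cv2.imread('pics/scene0.png');b=cv2.imread('pics/side0.png')
cv2.imwrite('pics/s1.png',cv2.resize(a,(800,600),interpolation=2));cv2.imwrite('pics/s2.png',cv2.resize(b,(800,600),interpolation=2))"
```

```text
(no output)
```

View pics/s1.png

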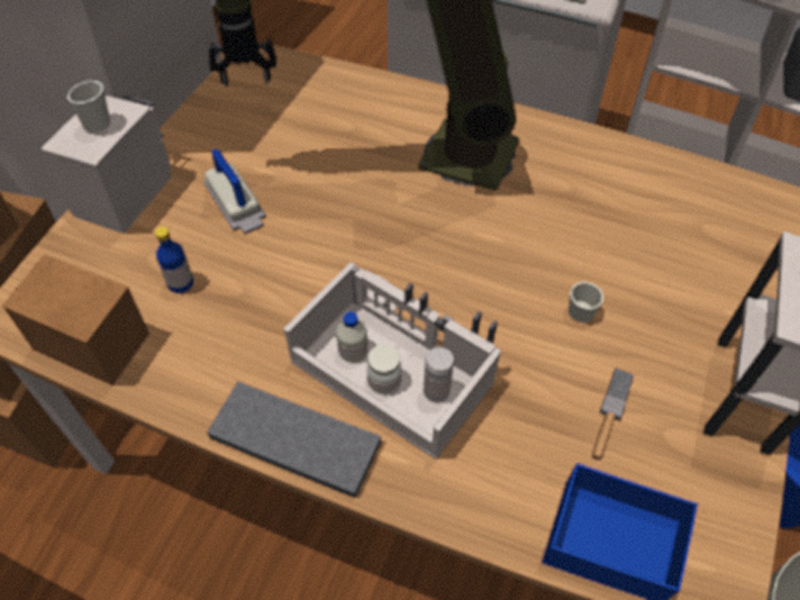

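View pics/s2.png

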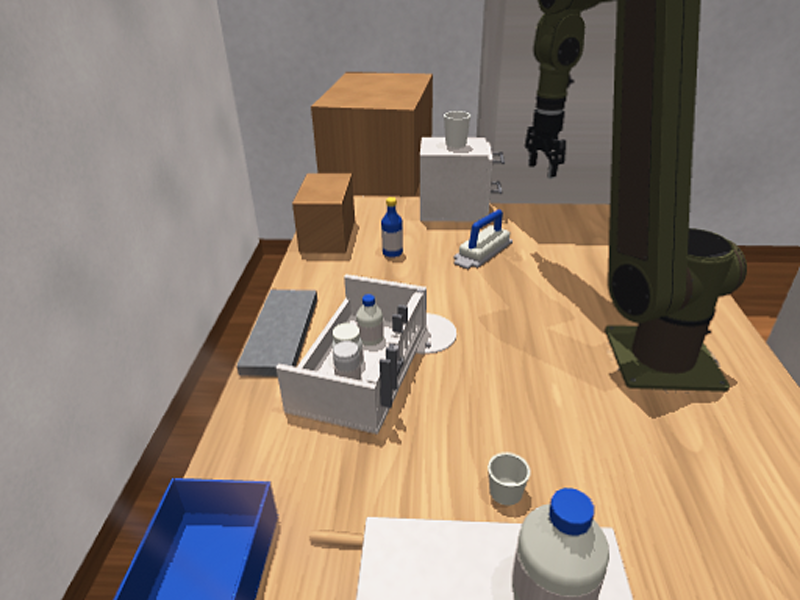

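The scene view (800x600) shows catch B's post and tab tops near (409,287) and (424,294), and catch A's near (477,317) and (491,323). The hinge corner is near (355,268). The side view agrees: the front faces the robot and nothing stands in front of it.

```bash
cat > h.py <<'E'
from station import *
import cv2,numpy as np
from scipy.spatial.transform import Rotation as R
def cast(c,uv,z):
    K,D,T=[np.asarray(c[k],float) for k in("intrinsics","distortion","extrinsics")]
    p=cv2.undistortPoints(np.array(uv,float).reshape(-1,1,2),K,D).reshape(-1,2)
    d=np.c_[p,np.ones(len(p))]@T[:3,:3].T; o=T[:3,3]
    return o+d*((z-o[2])/d[:,2])[:,None]
def blobs(im,th,lo=15,hi=5000,roi=None):
    m=(im.max(2)<th).astype(np.uint8)
    if roi: k=np.zeros_like(m);k[roi[1]:roi[3],roi[0]:roi[2]]=1;m*=k
    n,l,st,ce=cv2.connectedComponentsWithStats(m)
    return [(st[i].tolist(),np.round(ce[i],1).tolist()) for i in range(1,n) if lo<st[i][4]<hi],l
E
python3 - <<'E'
from h import *
im=cv2.imread('pics/scene0.png');c=get_calibration("scene")
b,l=blobs(im,85,8,roi=(250,170,325,235));print(b)
uv=[(409*.64,286*.64),(424*.64,294*.64),(477*.64,316*.64),(492*.64,322*.64)]
P=cast(c,uv,165);print(P.round(0))
v=P[2:].mean(0)-P[:2].mean(0);print(np.linalg.norm(v),np.arctan2(-v[0],v[1]))
s=get_state();w=get_calibration("wrist");print(np.round(w["extrinsics"],3),w["intrinsics"])
print(R.from_quat(s["tool_rot"]).as_matrix().round(3))
E
```

```text
[([259, 183, 5, 12, 35], [261.3, 188.4]), ([268, 189, 5, 14, 39], [270.2, 195.1]), ([302, 202, 5, 11, 34], [304.2, 207.3]), ([276, 205, 10, 16, 50], [280.0, 210.6]), ([312, 208, 5, 11, 33], [314.2, 213.3])]
[[569.  56. 165.]
 [576.  89. 165.]
 [586. 195. 165.]
 [589. 224. 165.]]
137.44969546905318 -0.10770302463301837
[[ 4.32000e-01 -8.69000e-01 -2.39000e-01  2.88179e+02]
 [-9.02000e-01 -4.17000e-01 -1.13000e-01 -4.45090e+02]
 [-1.00000e-03  2.64000e-01 -9.65000e-01  3.72639e+02]
 [ 0.00000e+00  0.00000e+00  0.00000e+00  1.00000e+00]] [[316.24476076   0.         254.3074091 ]
 [  0.         316.24476076 190.86913764]
 [  0.           0.           1.        ]]
[[ 0.901  0.433 -0.001]
 [ 0.433 -0.901  0.002]
 [-0.    -0.002 -1.   ]]
```

Emit:
apply_moves(
  rows=[
    [85,376,-261,-85,0,0,0.69],
    [85,376,-261,-85,0,0,0.69],
    [85,376,-261,-85,0,0,0.69],
    [85,376,-261,-85,0,0,0.69],
    [85,376,-261,-85,0,0,0.69],
    [85,376,-261,-85,0,0,0.69],
    [85,376,-261,-85,0,0,0.69],
    [85,376,-261,-85,0,0,0.69],
    [85,376,-261,-85,0,0,0.69],
    [85,376,-261,-85,0,0,0.69],
    [85,376,-261,-85,0,0,0.69],
    [85,376,-261,-85,0,0,0.69],
  ],
)

```text
t: 1.1
tcp_pos: [450.2, -90.0, 330.6]
tool_rot: [0.995, -0.104, 0.001, -0.009]
force: [-0.7, -1.0, -0.1]
opening: 0.996
grip_force: 0.0
```

Emit:
apply_moves(
  rows=[
    [85,67,-238,0,0,0,0],
    [85,67,-238,0,0,0,0],
    [85,67,-238,0,0,0,0],
    [85,67,-238,0,0,0,0],
    [85,67,-238,0,0,0,0],
    [85,67,-238,0,0,0,0],
    [85,67,-238,0,0,0,0],
    [85,67,-238,0,0,0,0],
    [85,67,-238,0,0,0,0],
  ],
)

```text
t: 1.85
tcp_pos: [523.8, -67.7, 333.7]
tool_rot: [0.997, -0.079, 0.001, -0.026]
force: [0.1, -0.2, 0.2]
opening: 0.996
grip_force: 0.0
```

```bash
python3 - <<'E'
from h import *
import json
s=get_state();c=get_calibration("wrist");im=np.asarray(camera("wrist"))[:,:,::-1].copy()
cv2.imwrite("pics/w1.png",im);cv2.imwrite("pics/w1b.png",cv2.resize(im,(800,600),interpolation=2))
json.dump({k:np.asarray(v).tolist() for k,v in c.items() if k in("intrinsics","distortion","extrinsics")},open("w1.json","w"))
print(s["tcp_pos"],s["t"],R.from_quat(s["tool_rot"]).as_matrix().round(3).tolist())
E
```

```text
[523.7863066  -67.74127575 333.67975279] 1.85 [[0.988, -0.156, 0.007], [-0.157, -0.986, 0.051], [-0.001, -0.051, -0.999]]
```

View pics/w1b.png

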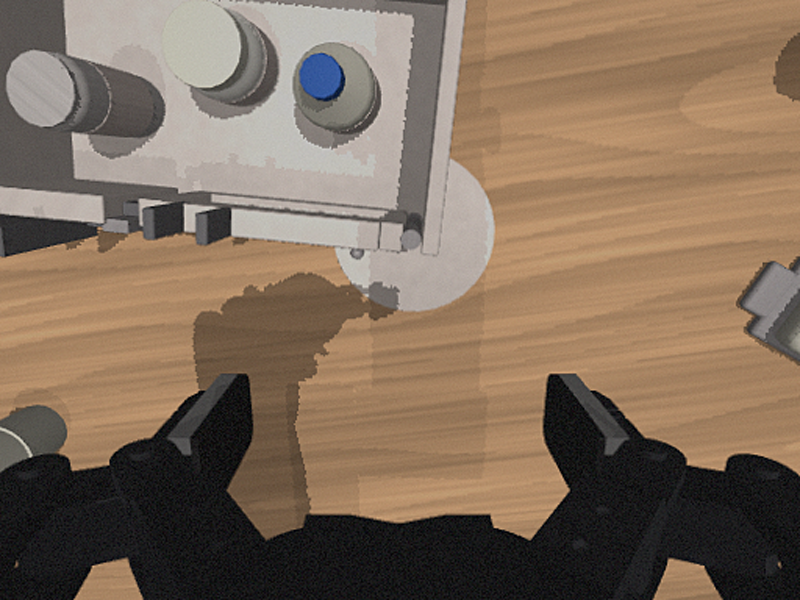

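The wrist view shows catch B's post at (212,222) and tab at (163,218), the hinge pin at (411,237), and catch A at the left edge. The arm has fallen short of its target, so I check the joints.

```bash
python3 - <<'E'
from h import *
import json
s=get_state();print(s["joints"].round(3),s["qd"].round(3))
c=json.load(open("w1.json"));k=.64
print(cast(c,[(411*k,237*k)],125).round(1), cast(c,[(205*k,209*k),(230*k,207*k),(150*k,207*k),(183*k,203*k)],165).round(1))
# top rear edge of the pen / gate front edge
a=cast(c,[(0*k,190*k),(100*k,197*k),(110*k,207*k),(235*k,238*k),(375*k,249*k)],125);print(a.round(1))
E
```

```text
[-0.158  0.246  0.071  1.396  0.051  3.141] [ 0.001 -0.011 -0.015  0.002 -0.002 -0.   ]
[[542.4 -70.5 125. ]] [[584.   49.2 165. ]
 [582.7  33.4 165. ]
 [590.7  83.3 165. ]
 [589.7  61.9 165. ]]
[[620.6 213.7 125. ]
 [603.4 140.4 125. ]
 [595.6 135.2 125. ]
 [560.3  51.2 125. ]
 [537.9 -44.6 125. ]]
```

Joint 6 hit its limit, so I'll take the half-turned grasp. The pen's yaw is about -0.23 and the hinge is near (542,-70), which agrees with the scene picture.

```bash
cat >> h.py <<'E'
H=np.array([542.4,-70.5]); YAW=-.23
def rz(p): return np.array([[np.cos(p),np.sin(p),0],[np.sin(p),-np.cos(p),0],[0,0,-1.]])
def pt(d,off=0,th=0,H=H,yaw=YAW):
    a=yaw+th; return H+d*np.array([-np.sin(a),np.cos(a)])+off*np.array([-np.cos(a),-np.sin(a)])
def rel(p,psi,s=None):
    s=s or get_state(); M=R.from_quat(s["tool_rot"]).as_matrix()
    return np.r_[M.T@(np.array(p)-s["tcp_pos"]), R.from_matrix(M.T@rz(psi)).as_rotvec()].round(3)
E
python3 - <<'E'
from h import *
a=pt(292,21);print(a)
print(rel([560,60,330],-.157+1.45)); print(rel([*a,300],YAW+np.pi))
E
```

```text
[588.52244258 218.59811534]
[ 1.52590e+01 -1.31388e+02  1.03420e+01 -4.20000e-02 -3.60000e-02
 -1.45000e+00]
[ 1.86420e+01 -2.90753e+02  4.85280e+01 -4.00000e-03 -7.80000e-02
 -3.06800e+00]
```

Emit:
apply_moves(
  rows=[
    [85,15,-131,10,-0.04,-0.035,-1.45],
    [85,15,-131,10,-0.04,-0.035,-1.45],
    [85,15,-131,10,-0.04,-0.035,-1.45],
    [85,15,-131,10,-0.04,-0.035,-1.45],
    [85,15,-131,10,-0.04,-0.035,-1.45],
    [85,15,-131,10,-0.04,-0.035,-1.45],
    [85,15,-131,10,-0.04,-0.035,-1.45],
    [85,15,-131,10,-0.04,-0.035,-1.45],
    [85,15,-131,10,-0.04,-0.035,-1.45],
    [85,15,-131,10,-0.04,-0.035,-1.45],
    [85,15,-131,10,-0.04,-0.035,-1.45],
    [85,15,-131,10,-0.04,-0.035,-1.45],
  ],
)

```text
t: 2.9
tcp_pos: [558.6, 59.9, 330.6]
tool_rot: [0.796, 0.605, 0.001, -0.001]
force: [0.2, 0.2, -0.6]
opening: 0.998
grip_force: 0.0
```

```bash
python3 - <<'E'
from h import *
s=get_state();print(s["tcp_pos"],s["joints"].round(3));print(rel([*pt(292,21),290],YAW+np.pi))
E
```

```text
[558.63619721  59.90401    330.55394646] [0.105 0.307 0.148 1.413 0.002 1.948]
[ 1.60802e+02 -1.37790e+01  4.09190e+01  1.00000e-03 -3.00000e-03
 -1.61300e+00]
```

Good: the commanded pose tracks the measured one.

Emit:
apply_moves(
  rows=[
    [85,40,-3,10,0,0,-0.12],
    [85,80,-7,20,0,0,-0.24],
    [85,120,-10,30,0,0,-0.36],
    [85,161,-14,41,0,0,-0.48],
    [85,161,-14,41,0,0,-0.6],
    [85,161,-14,41,0,0,-0.72],
    [85,161,-14,41,0,0,-0.84],
    [85,161,-14,41,0,0,-0.96],
    [85,161,-14,41,0,0,-1.08],
    [85,161,-14,41,0,0,-1.2],
    [85,161,-14,41,0,0,-1.32],
    [85,161,-14,41,0,0,-1.44],
  ],
)

```text
t: 3.9
tcp_pos: [589.3, 218.6, 289.9]
tool_rot: [0.2, 0.98, 0.001, -0.001]
force: [-0.6, 0.6, 0.0]
opening: 0.993
grip_force: 0.0
```

Emit:
apply_moves(
  rows=[
    [85,0,0,0,0,0,-0.1],
    [85,0,0,0,0,0,-0.173],
    [85,0,0,0,0,0,-0.173],
    [85,0,0,0,0,0,-0.173],
  ],
)

```text
t: 4.23
tcp_pos: [589.3, 218.7, 289.9]
tool_rot: [0.118, 0.993, 0.001, -0.0]
force: [0.4, -0.1, 0.3]
opening: 0.996
grip_force: 0.0
```

```bash
python3 - <<'E'
from h import *
import json
s=get_state();c=get_calibration("wrist");im=np.asarray(camera("wrist"))[:,:,::-1].copy()
cv2.imwrite("pics/w2.png",im);cv2.imwrite("pics/w2b.png",cv2.resize(im,(800,600),interpolation=2))
json.dump({k:np.asarray(v).tolist() for k,v in c.items() if k in("intrinsics","distortion","extrinsics")},open("w2.json","w"))
print(s["tcp_pos"],s["joints"].round(3),rel([*pt(292,21),150],YAW+np.pi))
E
```

```text
[589.32831424 218.67879468 289.93520297] [0.354 0.433 0.237 1.374 0.003 0.591] [ 6.30000e-01 -5.97000e-01  1.39865e+02  2.00000e-03 -1.00000e-03
 -7.00000e-03]
```

View pics/w2b.png

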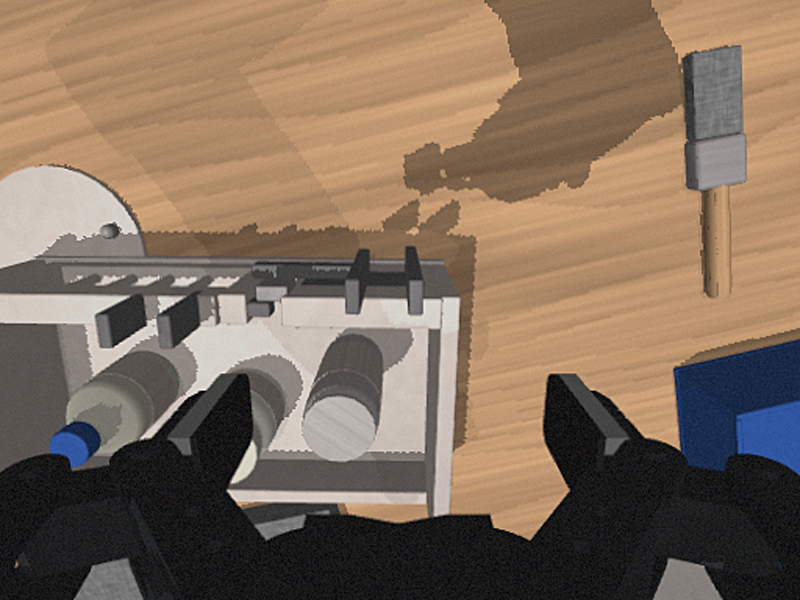

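Catch A's tab top is at about (352,297) and its post top at (415,298). Catch B's post top is at (102,330) and its tab top at (165,330).

```bash
python3 - <<'E'
from h import *
import json
c=json.load(open("w2.json"));k=.64
P=cast(c,np.array([(352,297),(415,298),(165,330),(102,330)])*k,165)[:,:2]
u=np.array([-np.sin(YAW),np.cos(YAW)]);n=np.array([-np.cos(YAW),-np.sin(YAW)])
for p in P: print(p.round(1),((p-H)@u).round(1),((p-H)@n).round(1))
E
```

```text
[586.2 193.9] 267.5 17.6
[594.7 226.3] 300.9 16.8
[580.2  90. ] 164.9 -0.2
[572.   55.9] 129.8 0.0
```

Emit:
apply_moves(
  rows=[
    [85,-1,0.5,35,0,0,-0.007],
    [85,-1,0.5,70,0,0,-0.007],
    [85,-1,0.5,95,0,0,-0.007],
    [85,-1,0.5,115,0,0,-0.007],
    [85,-1,0.5,130,0,0,-0.007],
    [85,-1,0.5,139,0,0,-0.007],
    [85,-1,0.5,139,0,0,-0.007],
  ],
  newtons=30,
)

```text
t: 4.87
tcp_pos: [589.0, 218.9, 148.6]
tool_rot: [0.114, 0.993, 0.0, -0.002]
force: [0.6, 0.1, 0.5]
opening: 0.994
grip_force: 0.0
```

Emit:
apply_moves(
  rows=[
    [20,0,0,0,0,0,0],
    [20,0,0,0,0,0,0],
    [20,0,0,0,0,0,0],
    [20,0,0,0,0,0,0],
    [20,0,0,0,0,0,0],
    [20,0,0,0,0,0,0],
    [20,0,0,0,0,0,0],
    [20,0,0,0,0,0,0],
    [20,0,0,0,0,0,0],
    [20,0,0,0,0,0,0],
    [20,0,0,0,0,0,0],
    [20,0,0,0,0,0,0],
  ],
)

```text
t: 5.87
tcp_pos: [591.2, 218.7, 152.4]
tool_rot: [0.114, 0.993, 0.001, 0.001]
force: [-1.1, -5.6, 6.8]
opening: 0.31
grip_force: 29.2
```

```bash
python3 - <<'E'
from h import *
s=get_state();print(s["tcp_pos"],s["opening"]*85.4,s["force"],s["grip_force"])
E
```

```text
[591.20477481 218.73349167 152.41337768] 26.503359444946334 [-1.09840587 -5.6013649   6.82234413] 29.19564574956894
```

Emit:
apply_moves(
  rows=[
    [85,0,0,0,0,0,0],
    [85,0,0,0,0,0,0],
    [85,0,0,0,0,0,0],
    [85,0,0,0,0,0,0],
    [85,0,0,0,0,0,0],
    [85,0,0,0,0,0,0],
    [85,0,0,-35,0,0,0],
    [85,0,0,-70,0,0,0],
    [85,-3,-20,-90,0,0,0],
    [85,-8,-55,-90,0,0,0],
    [85,-12,-92,-90,0,0,0],
    [85,-16,-130,-90,0,0,0],
  ],
)

```text
t: 6.87
tcp_pos: [577.0, 88.5, 241.1]
tool_rot: [0.113, 0.994, 0.002, 0.0]
force: [1.1, -1.0, 0.5]
opening: 0.998
grip_force: 0.0
```

Emit:
apply_moves(
  rows=[
    [85,-3,-25,0,0,0,0],
    [85,-3,-25,0,0,0,0],
    [85,-3,-25,0,0,0,0],
  ],
)

```text
t: 7.12
tcp_pos: [573.9, 62.8, 240.6]
tool_rot: [0.115, 0.993, 0.002, -0.0]
force: [-0.5, -0.3, 0.9]
opening: 0.993
grip_force: 0.0
```

```bash
python3 - <<'E'
from h import *
import json
s=get_state();c=get_calibration("wrist");im=np.asarray(camera("wrist"))[:,:,::-1].copy()
cv2.imwrite("pics/w3.png",im);cv2.imwrite("pics/w3b.png",cv2.resize(im,(800,600),interpolation=2))
json.dump({k:np.asarray(v).tolist() for k,v in c.items() if k in("intrinsics","distortion","extrinsics")},open("w3.json","w"))
print(s["tcp_pos"],s["opening"],s["t"],rel([*pt(138,0),150],YAW+np.pi))
E
```

```text
[573.94345432  62.82489644 240.59716984] 0.9932797339372846 7.1167 [ 2.1200e-01 -3.4100e-01  9.0497e+01  3.0000e-03 -1.0000e-03  1.0000e-03]
```

View pics/w3b.png

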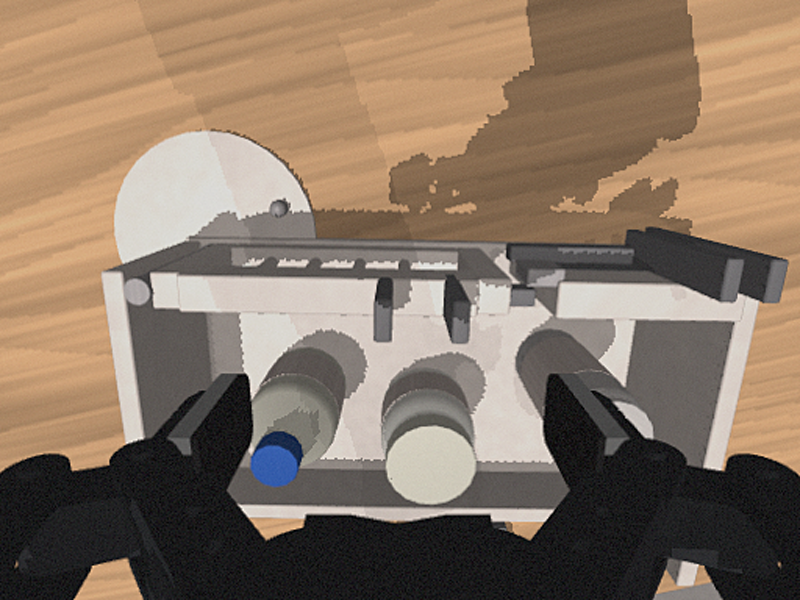

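Catch A is pinched, with its tab and post tops at (733,281) and (775,281), and it has stayed that way. Catch B's post and tab at (382,325) and (460,325) are between the fingers, so I descend and pinch B.

Emit:
apply_moves(
  rows=[
    [85,0,-0.5,30,0,0,0],
    [85,0,-0.5,55,0,0,0],
    [85,0,-0.5,75,0,0,0],
    [85,0,-0.5,88,0,0,0],
    [85,0,-0.5,90,0,0,0],
    [85,0,-0.5,90,0,0,0],
  ],
  newtons=45,
)

```text
t: 7.67
tcp_pos: [573.3, 64.9, 149.4]
tool_rot: [0.113, 0.994, 0.001, -0.002]
force: [-0.8, 0.6, 0.1]
opening: 0.997
grip_force: 0.0
```

Emit:
apply_moves(
  rows=[
    [15,0,0,0,0,0,0],
    [15,0,0,0,0,0,0],
    [15,0,0,0,0,0,0],
    [15,0,0,0,0,0,0],
    [15,0,0,0,0,0,0],
    [15,0,0,0,0,0,0],
    [15,0,0,0,0,0,0],
    [15,0,0,0,0,0,0],
    [15,0,0,0,0,0,0],
    [15,0,0,0,0,0,0],
    [15,0,0,0,0,0,0],
    [15,0,0,0,0,0,0],
  ],
)

```text
t: 8.67
tcp_pos: [575.5, 66.0, 153.0]
tool_rot: [0.114, 0.994, 0.004, 0.002]
force: [-0.9, 4.7, 7.1]
opening: 0.314
grip_force: 43.9
```

```bash
python3 - <<'E'
from h import *
s=get_state();print(s["tcp_pos"],s["opening"]*85.4,s["force"],s["ft_torque"],s["grip_force"],s["joints"].round(2))
M=R.from_quat(s["tool_rot"]).as_matrix();p=s["tcp_pos"];r=p[:2]-H;print(np.linalg.norm(r))
for t in np.arange(.1,1.65,.1):
    c,n=np.cos(t),np.sin(t);q=H+np.array([[c,-n],[n,c]])@r
    print(round(t,2),(M.T@np.r_[q-p[:2],0]).round(1)[:2])
E
```

```text
[575.52996018  65.95973086 152.99903927] 26.79305664328052 [-0.92997842  4.68232545  7.11475259] [ 1.54566238  0.16889277 -0.38652707] 43.88512909412384 [ 0.11  0.4  -0.18  0.99  0.01  0.34]
140.4238313431557
0.1 [14.  -0.6]
0.2 [27.9 -2.5]
0.3 [41.6 -5.8]
0.4 [ 54.8 -10.5]
0.5 [ 67.5 -16.5]
0.6 [ 79.5 -23.7]
0.7 [ 90.8 -32.1]
0.8 [101.2 -41.6]
0.9 [110.5 -52. ]
1.0 [118.8 -63.3]
1.1 [125.9 -75.4]
1.2 [131.8 -88.2]
1.3 [ 136.3 -101.5]
1.4 [ 139.6 -115.1]
1.5 [ 141.4 -129. ]
1.6 [ 141.8 -143.1]
```

Catch B is pinched right up, with an opening of 27 mm. Now I swing to 0.4 rad and check.

Emit:
apply_moves(
  rows=[
    [15,5.6,-0.1,0,0,0,-0.04],
    [15,11.2,-0.4,0,0,0,-0.08],
    [15,16.8,-0.9,0,0,0,-0.12],
    [15,22.4,-1.6,0,0,0,-0.16],
    [15,27.9,-2.5,0,0,0,-0.2],
    [15,33.4,-3.7,0,0,0,-0.24],
    [15,38.9,-5,0,0,0,-0.28],
    [15,44.2,-6.7,0,0,0,-0.32],
    [15,49.5,-8.5,0,0,0,-0.36],
    [15,54.8,-10.5,0,0,0,-0.4],
    [15,54.8,-10.5,0,0,0,-0.4],
  ],
)

```text
t: 9.58
tcp_pos: [518.6, 68.9, 153.0]
tool_rot: [-0.087, 0.996, 0.005, 0.002]
force: [-0.2, 8.5, 6.3]
opening: 0.317
grip_force: 43.7
```

```bash
python3 - <<'E'
from h import *
s=get_state();p=s["tcp_pos"];r=p[:2]-H;print(p,s["opening"]*85.4,s["force"],s["ft_torque"],s["grip_force"],np.linalg.norm(r),np.arctan2(-r[0],r[1])-YAW)
im=np.asarray(camera("wrist"))[:,:,::-1];cv2.imwrite("pics/w4b.png",cv2.resize(im,(640,480)))
E
```

```text
[518.60991171  68.93027459 152.97740366] 27.071453848026074 [-0.18789831  8.52872869  6.32437214] [ 2.09955788  0.31646605 -0.02469487] 43.68311583995819 141.4452889737167 0.39899612926060896
```

View pics/w4b.png

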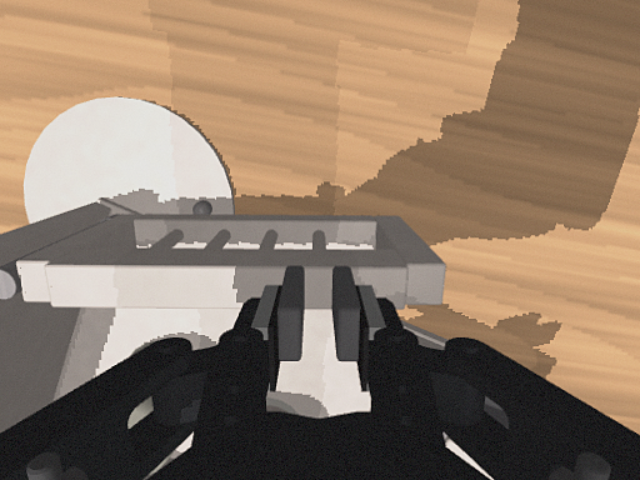

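The gate is swinging with the catch held: both tab and post are between the pads at (290-345, 315). I go on through the detent.

Emit:
apply_moves(
  rows=[
    [15,7,-0.2,0,0,0,-0.05],
    [15,14,-0.6,0,0,0,-0.1],
    [15,21,-1.4,0,0,0,-0.15],
    [15,27.9,-2.5,0,0,0,-0.2],
    [15,34.8,-4,0,0,0,-0.25],
    [15,41.6,-5.8,0,0,0,-0.3],
    [15,48.2,-8,0,0,0,-0.35],
    [15,54.8,-10.5,0,0,0,-0.4],
    [15,61.2,-13.4,0,0,0,-0.45],
    [15,67.5,-16.5,0,0,0,-0.5],
    [15,73.6,-20,0,0,0,-0.55],
    [15,79.5,-23.7,0,0,0,-0.6],
  ],
)

```text
t: 10.63
tcp_pos: [444.0, 32.2, 152.9]
tool_rot: [-0.379, 0.925, 0.005, 0.003]
force: [-4.1, 10.2, 14.8]
opening: 0.314
grip_force: 46.4
```

```bash
python3 - <<'E'
from h import *
s=get_state();p=s["tcp_pos"];r=p[:2]-H;print(p,s["opening"]*85.4,s["force"],s["ft_torque"],s["grip_force"],np.linalg.norm(r),np.arctan2(-r[0],r[1])-YAW,s["joints"].round(2))
M=R.from_quat(s["tool_rot"]).as_matrix();print(np.arctan2(M[1,0],M[0,0])-np.pi-YAW)
E
```

```text
[443.97687887  32.17699952 152.87420251] 26.79242136920605 [-4.06574443 10.20190146 14.84666224] [2.17164575 1.37991982 0.28280413] 46.37324273586273 142.23106905069088 0.9942482800751796 [ 0.06  0.19 -0.49  0.89  0.01 -0.71]
-5.276112726947215
```

Emit:
apply_moves(
  rows=[
    [15,7,-0.2,0,0,0,-0.05],
    [15,14,-0.3,0,0,0,-0.1],
    [15,21,-1,-0.5,0,0,-0.15],
    [15,27.9,-2,-0.5,0,0,-0.2],
    [15,34.8,-3.2,-1,0,0,-0.25],
    [15,41.6,-4.8,-1,0,0,-0.3],
    [15,48.2,-7,-1,0,0,-0.35],
    [15,54.8,-9.5,-1,0,0,-0.4],
    [15,61.2,-12.4,-1,0,0,-0.45],
    [15,67.5,-15.5,-1,0,0,-0.5],
    [15,73.6,-19,-1,0,0,-0.55],
    [15,76.5,-20.8,-1,0,0,-0.575],
  ],
)

```text
t: 11.63
tcp_pos: [404.3, -37.6, 152.8]
tool_rot: [-0.626, 0.78, 0.002, 0.003]
force: [0.7, 8.6, 6.6]
opening: 0.314
grip_force: 47.5
```

Emit:
apply_moves(
  rows=[
    [15,0,0,0,0,0,0],
    [15,0,0,0,0,0,0],
    [15,0,0,0,0,0,0],
    [15,0,0,0,0,0,0],
  ],
)

```text
t: 11.97
tcp_pos: [404.4, -37.2, 152.8]
tool_rot: [-0.625, 0.781, 0.002, 0.003]
force: [0.8, 8.3, 8.8]
opening: 0.313
grip_force: 47.5
```

```bash
python3 - <<'E'
from h import *
s=get_state();p=s["tcp_pos"];r=p[:2]-H;print(p,s["opening"]*85.4,s["force"],s["ft_torque"],s["grip_force"],np.linalg.norm(r),np.arctan2(-r[0],r[1])-YAW)
M=R.from_quat(s["tool_rot"]).as_matrix();print((np.arctan2(M[1,0],M[0,0])-np.pi-YAW)%6.2832)
a=np.asarray(camera("scene"))[120:320,130:430,::-1];b=np.asarray(camera("wrist"))[:,:,::-1]
cv2.imwrite("pics/f.png",np.hstack([cv2.resize(a,(450,300)),cv2.resize(b,(350,300))]))
E
```

```text
[404.42899072 -37.23219749 152.82319169] 26.768087857167004 [0.8233744  8.29516571 8.80892761] [1.59768719 0.84567415 0.69590928] 47.466257214546204 141.92514254138993 1.5641910197429765
1.5802286894862538
```

View pics/f.png

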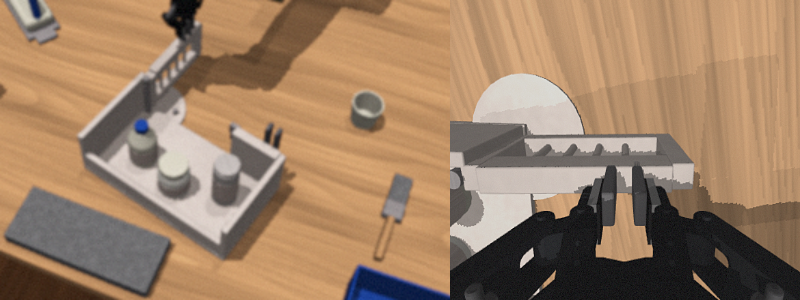

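The gate stands at about 1.57 rad with the gripper still holding catch B. The bottles and other things are where they were.

```bash
python3 -c "
from station import *
print(job_done())"
```

```text
the job is handed in; nothing more can be done
None
```

The gate is open at about 1.57 rad (a right angle to the front) and the gripper is still holding it by catch B; catch A was pinched up first and stayed open, the bottles and other things appear undisturbed, and I handed the job in at about 12 s.

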